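Pack the repair carrier and lift it

ROBOT

A 6-joint arm with a two-finger parallel gripper is mounted at the origin on the work surface. World frame = base frame: x ahead of the robot, y to its left, z up, the work surface at z = 0. Lengths are in mm, angles in rad, forces in N, time in s.
With the tool pointing down it reaches from about 350 to 775 mm from the base axis. Payload 7.3 kg.
Tool frame: the origin (TCP) lies at the very end of the fingers, on their centre line; the grasp point (between the pads) lies 19 mm behind it; z points along the fingers, y is the line along which they close (so a half turn about z gives the same grasp; the last joint's range is limited). The gripper opens to 92 mm and grips with 3 to 60 N. Pads are 19 mm wide; open, the fingers measure 130 mm over their backs; the gripper's body (75 mm by 190 mm) begins 47 mm behind the grasp point.
Start: joints at [-1.308, 0.342, 1.524, -0, 1.275, -0.146], TCP at [208.716, -481.753, 193.741] pointing down, gripper open.
Joint ranges: [-2.53, 2.53], [-0.77, 2.02], [0.04, 2.7], [-1, 4.14], [0.28, 2.66], [-3.11, 3.11]. Speed limits (rad/s): [2.57, 2.57, 3.14, 3.14, 3.14, 3.14].

INTERFACE

Orientations are given as [roll, pitch, yaw] about the fixed x, y, z axes, in that order (R = Rz(yaw) Ry(pitch) Rx(roll)).
In Python, from plant import get_obs, optics, ticket, finder gives the robot as it stands.
- The arm moves only by the tool send_rows, never from a script. Its arguments are lists of equal length, an entry for each row: "offset": the shift along the tool's x, y, z scaled (see below), a list of three; "delta_rot": the turn, a rotation vector about the tool's x, y, z scaled (see below), a list of three. In form: {"offset": [[dx, dy, dz], ...], "delta_rot": [[rx, ry, rz], ...]}. A call has 1 to 8 rows; each row is the pose to reach, as a shift and turn from the pose commanded when the call began, along the tool's axes at that moment, turning the shorter way round; what a row does not reach only later rows make up. The controller multiplies each number of a shift by 120 mm and each number of a turn by 360 degrees. A row lasts 1/8 s, in which the tool goes at most 62.5 mm and 10.7 degrees, less where a joint would pass 70% of its speed; a pose out of reach is approached as far as the arm can. A call with a number of a shift or a turn outside -1 to 1 is refused whole. A call with a gripper value outside its range is refused whole. "grip" is the opening, from 0 (shut) to 1 (fully open), set as the call begins (left out, the last holds). The fingers move at their own pace and stop on an object; the grip force is fixed at half the most. Time passes only in rows, so rows that repeat a pose let the fingers close. It gives the time, the measured TCP pose, the force, the opening and the grip force at its end, in the units of the state.
- get_obs(): the state, without advancing time (a new reading comes with each control period).
- optics.capture(name): name is "scene" or "top"; returns the picture (384x512x3 uint8, red, green, blue); there is no depth.
- optics.get_calibration(name): a dict with "fx", "fy", "cx", "cy" (pixels), "world_from_camera" (4x4, takes a point from camera to world coordinates). Camera axes: x right, y down, z forward; pixel columns grow to the right and rows downward; lengths in mm; the calibration is good to about 2 mm. A picture is of the moment at which its call begins. get_calibration takes no time and is no camera call.
- ticket.close_job(): hands the job in; it is judged then, once.
Trained networks look in the newest picture that a camera, given by its name, has taken for a name from the list of things; names that differ only in an ending like _2 or _b are one class to them, and where a whole thing is asked for, a point or a joint stands for the part that bears it (a point fixed in the world has none). Each returns a list of dicts, best first, with "confidence" (0 to 1); they miss things now and then, are a little off and sometimes report something else, mostly with a low value. They report only what shows in the picture. A call takes as long as a camera call. They do not tell look-alikes from the thing itself.
- finder.boxes_of(target, camera): "box" ([left, top, right, bottom] in pixels, round what is visible of it).
- finder.silhouettes(target, camera): "region" (384x512 bool, what is visible of it) and "box" ([left, top, right, bottom] in pixels, round what is visible of it).
- finder.pinpoint(target, camera): "uv" ([column, row] in pixels: a listed point, or the origin of a listed thing).
The state is a dict: "time": time; "joint_positions": joint angles; "dq": joint speeds; "tau": joint torques, N m; "tool_pos": TCP position; "tcp_rot": TCP orientation; "contact_force": force on the tool from outside, world axes, zero at the start; "moment": the same for the moment, N m; "grip_width": finger opening in mm; "finger_force": force on a finger pad.
Only numpy, scipy, OpenCV 4.12 (cv2) and the standard library are available. Lean on these libraries where they do the work, as an engineer would, in place of code of your own. Each camera call takes 0.05 s, during which the arm holds its last target. There are 200 camera calls.

TASK

Pack the blue carrier for the roller repair: put the dark deep socket in one of its two compartments, and the bolt with its nut and the white roller together in the other, lowering each piece in rather than dropping it. Then take the carrier by its handle, lift it straight up without tipping it until it is about 10 cm clear of the bench, and hold it there level and still for two seconds; finish while you are still holding it up. Leave everything else on the bench where it is.

Things in the scene. Friction and masses are not known exactly. Their poses are not given: they have to be found in the camera images.
- carrier: loose blue plastic open box, 340 mm (its x) by 200 mm (y), 0.34 kg with its handle; walls 65 mm high, 4 mm thick, floor 4 mm. A grey partition at x = 0, 4 mm thick, 62 mm high, makes two compartments 164 mm (x) by 192 mm (y) inside. A handle arches over the partition. Origin: centre of the underside; z up. Stands left or right of the robot, the mat on the other side
- carrier_handle: the carrier's rigid handle: two blue posts 26 mm (x) by 10 mm (y) at x = 0, y = +-91 mm, and between them a straight black flat-sided grip bar, 22 mm thick (x), 26 mm high, 170 mm long (y), 138 to 164 mm above the carrier's underside. Same origin and axes as the carrier
- carrier_grip (a point): middle of the handle's grip bar, 151 mm above the carrier's underside; axes of the carrier
- carrier_a (a point): floor centre of the compartment on the carrier's +x side, 84 mm from the middle; axes of the carrier
- carrier_b (a point): floor centre of the compartment on the carrier's -x side, 84 mm from the middle; axes of the carrier
- socket: dark steel deep impact socket standing upright on the mat, 78 mm tall, 34 mm in diameter over the lower 50 mm and 29 mm from 55 mm up, about 0.19 kg, black square drive hole on top. Origin: centre of its underside
- socket_mid (a point): middle of the deep socket, on its axis 39 mm above its underside
- bolt: bright steel hexagon bolt with its nut on, lying level on the mat on their flats at any heading, 115 mm long, 0.20 kg. Head 24 mm across flats, 10 mm thick, at the -x end; shank 16 mm in diameter, bare from x = -47 to +34 mm; nut 24 mm across flats, x = +34 to +48 mm. Origin: under the middle of its length, on the mat; the bolt's axis is its x, 12 mm above the origin
- bolt_head (a point): outer face of the bolt's head, on the bolt's axis
- bolt_end (a point): threaded end of the bolt beyond the nut, on the bolt's axis
- roller: white nylon guide roller standing on end on the mat, a plain ring 42 mm in diameter, 38 mm tall, bore 17.6 mm, about 0.06 kg. Origin: centre of its underside
- roller_mid (a point): middle of the roller, on its axis 19 mm above its underside
- mat: grey rubber mat, 320 mm (x) by 280 mm (y), 3 mm thick, fixed to the bench; the deep socket, the bolt, the roller, the short socket and the tin start on it. Origin: centre of its underside
- short_socket: not to be moved: short bright chrome socket on the mat, 36 mm tall, 25 mm in diameter. Origin: centre of its underside
- tin: not to be moved: small yellow pot with a red cap on the middle of the mat, 34 mm tall, 34 mm in diameter. Origin: centre of its underside
- screwdriver: not to be moved: screwdriver with a red handle lying on the bench at the left. Origin: underside, at the middle
- adjustable_wrench: not to be moved: dark adjustable wrench, 210 mm long, lying on the bench at the right. Origin: underside, near the middle
- bit_case: not to be moved: closed orange case 70 x 110 x 34 mm towards the far edge of the bench. Origin: centre of its underside
- spray_can: not to be moved: steel spray can with a green label, 170 mm tall, 58 mm in diameter, on the left. Origin: centre of its underside
Mind the look-alikes: they are no part of the job. Of the things that look like the roller, the smaller one is meant.

How it is judged:
By the outcome, as a careful person would: the job done as asked, in the order asked, and still so for the second after the job is handed in, while the arm keeps its last pose, push and grip.
It also fails if it takes over 72 s, if anything falls off the work surface, if the arm or the gripper's body presses on something with over 40 N, if the wrist force passes 120 N, or if a joint passes its speed limit or range.

## Working session

There is one attempt and no reset: what is moved stays moved. The work goes in short steps, Python scripts to look and compute and a tool call to move; the robot and the scene stay as the last step left them, time stands still between calls to the robot, and variables do not carry over. Pictures are saved under pics/ and viewed, at most 10 in all, crops included, and the job is handed in when it is done.

Besides the shell and the picture viewer there is one more tool, called after "Emit:" as name(argument=value, ...) on one line, values as JSON. send_rows: Moves the arm, as the interface text tells. Its arguments: {"type":"object","properties":{"offset":{"type":"array"},"delta_rot":{"type":"array"},"grip":{"type":"number"}},"required":["offset","delta_rot"]}

```bash
ls; mkdir -p pics; cat > h.py <<'E'
import numpy as np, cv2
from plant import get_obs, optics, ticket, finder
from scipy.spatial.transform import Rotation as R
def proj(cam,p):
    c=optics.get_calibration(cam); W=np.array(c["world_from_camera"]); q=np.linalg.inv(W)@np.r_[p,1]
    return np.array([c["fx"]*q[0]/q[2]+c["cx"], c["fy"]*q[1]/q[2]+c["cy"]])
def back(cam,uv,z):
    c=optics.get_calibration(cam); W=np.array(c["world_from_camera"])
    d=W[:3,:3]@np.array([(uv[0]-c["cx"])/c["fx"],(uv[1]-c["cy"])/c["fy"],1]); o=W[:3,3]
    return o+d*(z-o[2])/d[2]
def save(cam,name):
    im=optics.capture(cam); cv2.imwrite(f"pics/{name}.png",im[:,:,::-1]); return im
E
python3 - <<'E'
from h import *
np.set_printoptions(precision=1,suppress=True)
a=save("top","t0");b=save("scene","s0")
print(get_obs())
for c in("top","scene"): print(c,optics.get_calibration(c))
Z=dict(carrier=0,carrier_grip=151,carrier_a=4,carrier_b=4,socket_mid=42,bolt_head=15,bolt_end=15,bolt=3,roller_mid=22,mat=0,short_socket=3,tin=3,screwdriver=0,adjustable_wrench=0,bit_case=0,spray_can=0)
for n,z in Z.items():
  for c in("top","scene"):
    for r in finder.pinpoint(n,c)[:4]:
        print(n,c,round(r["confidence"],2),np.array(r["uv"]),back(c,r["uv"],z)[:2])
E
```

```text
pics
{'time': 0.1, 'joint_positions': array([-1.3,  0.3,  1.5,  0. ,  1.3, -0.1]), 'dq': array([ 0., -0., -0., -0., -0., -0.]), 'tau': array([  0. , -43.2, -24.5,   0.1,   0.1,  -0. ]), 'tool_pos': array([ 208.6, -481.3,  193.1]), 'tcp_rot': array([-3.1, -0. ,  0.4]), 'contact_force': array([-0. ,  0.1, -0.8]), 'moment': array([-0.,  0., -0.]), 'finger_force': 0.0, 'grip_width': 91.76067271810149}
top {'fx': 479.0233146265576, 'fy': 479.0233146265576, 'cx': 260.97823013261785, 'cy': 195.42624872360184, 'world_from_camera': array([[  -0. ,   -1. ,    0.1,  326.3],
       [  -1. ,    0. ,   -0. ,  -18. ],
       [   0. ,   -0.1,   -1. , 1641.3],
       [   0. ,    0. ,    0. ,    1. ]])}
scene {'fx': 478.9950263372343, 'fy': 478.9950263372343, 'cx': 258.545862709775, 'cy': 194.15541005640537, 'world_from_camera': array([[  -0.5,    0.7,   -0.5, 1202.1],
       [   0.9,    0.4,   -0.3,  366.5],
       [   0. ,   -0.6,   -0.8, 1215.8],
       [   0. ,    0. ,    0. ,    1. ]])}
carrier top 0.95 [314.6 216.5] [ 459.4 -213.7]
carrier top 0.85 [299.4 172.5] [ 613.1 -164.2]
carrier top 0.57 
[... 1737 characters left out ...]
 0.74 [211.9 223. ] [439.5 138.7]
tin top 0.71 [316.2 189.4] [ 553.  -220.9]
tin top 0.6 [196.3 194.1] [539.6 192.9]
tin top 0.34 [265.8 118.5] [806.1 -49.1]
tin scene 0.48 [326.5 259.1] [531.9 203.4]
screwdriver top 0.63 [131.4 219.2] [454.8 414.6]
screwdriver top 0.52 [196.3 193.4] [542.4 193.3]
screwdriver top 0.18 [310.  217.5] [ 456.1 -197.8]
adjustable_wrench top 0.6 [397.  192.9] [ 539.2 -501. ]
adjustable_wrench scene 0.59 [137.4 158.9] [ 528.4 -496.4]
bit_case top 0.93 [268.8 118. ] [808.7 -59.7]
bit_case top 0.67 [219.6 176. ] [602.7 113.1]
bit_case scene 0.88 [196.4 286.1] [795.4 -63.1]
spray_can top 0.93 [123.9 161.6] [655.7 445.9]
spray_can scene 0.62 [395.  343.4] [655.2 463.2]
```

```bash
python3 - <<'E'
import cv2
a=cv2.imread("pics/t0.png");b=cv2.imread("pics/s0.png")
cv2.imwrite("pics/t0c.png",cv2.resize(a[100:300,110:360],None,fx=3,fy=3,interpolation=cv2.INTER_CUBIC)[:600])
cv2.imwrite("pics/s0c.png",cv2.resize(b[130:330,160:420],None,fx=3,fy=3,interpolation=cv2.INTER_CUBIC)[:600])
E
```

```text
(no output)
```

View pics/t0c.png

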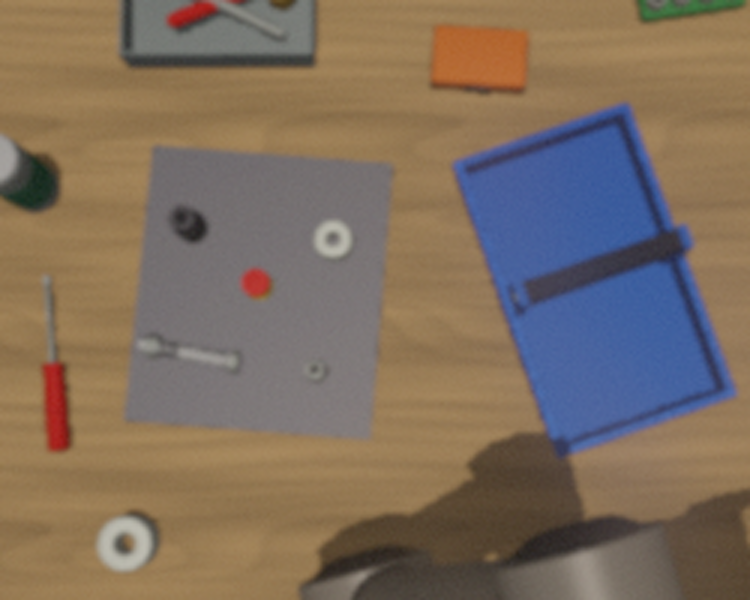

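View pics/s0c.png

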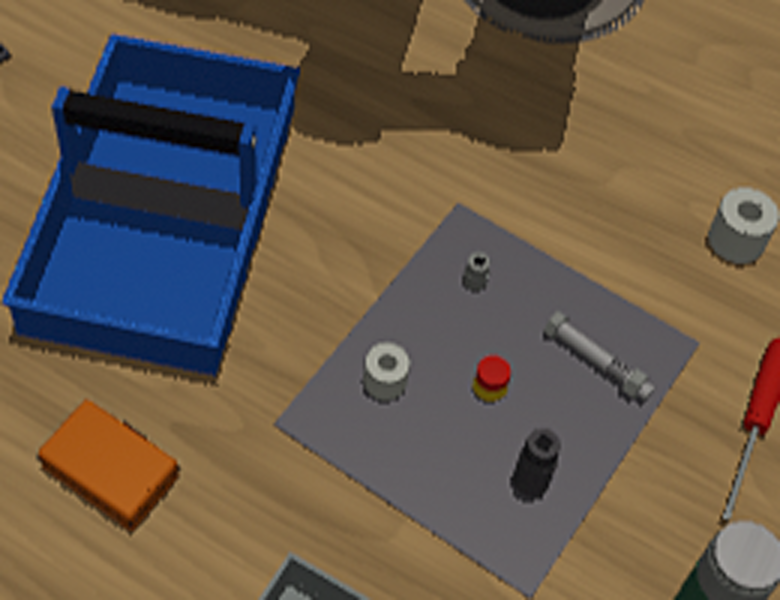

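Top crop: socket at (188,222), the mat roller at (332,240), bolt from nut end (147,345) to head (238,360), tin at (257,284), short socket at (315,371), and the carrier at right with its bar from (525,292) to (672,245). The bigger roller at (127,543), off the mat, is the look-alike. The scene view agrees. Next I fit models to the silhouettes from both cameras.

```bash
cat > fit.py <<'E'
from h import *
from scipy.optimize import minimize
S=4
def cyl(r,z0,z1,x=0,n=24):
    t=np.linspace(0,2*np.pi,n,endpoint=False); c=np.c_[r*np.cos(t),r*np.sin(t)]
    return np.vstack([np.c_[c,np.full(n,z)] for z in(z0,z1)])+[x,0,0]
def box(x0,x1,y0,y1,z0,z1): return np.array([[x,y,z] for x in(x0,x1) for y in(y0,y1) for z in(z0,z1)],float)
def ax(r,x0,x1,n=16):   # cylinder along x, axis at z=12
    t=np.linspace(0,2*np.pi,n,endpoint=False)
    return np.vstack([np.c_[np.full(n,x),r*np.cos(t),12+r*np.sin(t)] for x in(x0,x1)])
M=dict(socket=[cyl(17,0,50),cyl(14.5,50,78)],roller=[cyl(21,0,38)],
 bolt=[ax(13,-57.5,-47.5),ax(8,-47.5,57.5),ax(13,34,48)],
 carrier=[box(-170,170,-100,100,0,65),box(-13,13,-96,-86,65,164),box(-13,13,86,96,65,164),box(-11,11,-85,85,138,164)],
 tin=[cyl(17,0,34)],short_socket=[cyl(12.5,0,36)])
def render(cam,parts,p,z):
    c=optics.get_calibration(cam); W=np.linalg.inv(np.array(c["world_from_camera"]))
    T=R.from_euler("z",p[2]).as_matrix(); m=np.zeros((384*S,512*S),np.uint8)
    for q in parts:
        w=q@T.T+[p[0],p[1],z]; w=w@W[:3,:3].T+W[:3,3]
        uv=np.c_[c["fx"]*w[:,0]/w[:,2]+c["cx"],c["fy"]*w[:,1]/w[:,2]+c["cy"]]
        uv=((uv+.5)*S-.5)*16
        cv2.fillConvexPoly(m,cv2.convexHull(uv.round().astype(np.int32)),1,shift=4)
    return m>0
def fit(name,p0,z,cams=("top","scene"),yaw=False):
    obs={}
    for c in cams:
        best=None
        for r in finder.silhouettes(name,c):
            m=np.kron(r["region"],np.ones((S,S),bool)); g=render(c,M[name],p0,z)
            i=(m&g).sum()/(m|g).sum()
            if best is None or i>best[0]: best=(i,m)
        if best and best[0]>.2: obs[c]=best[1]
    def run(cs):
        def cost(q):
            p=[q[0],q[1],q[2]*.01 if yaw else p0[2]]; s=0
            for c in cs:
                g=render(c,M[name],p,z); s+=1-(g&obs[c]).sum()/(g|obs[c]).sum()
            return s/len(cs)
        q0=np.array([p0[0],p0[1],p0[2]*100]) if yaw else np.array(p0[:2],float)
        sx=np.vstack([q0]+[q0+d for d in 8*np.eye(len(q0))])
        r=minimize(cost,q0,method="Nelder-Mead",options=dict(initial_simplex=sx,xatol=.1,fatol=1e-4))
        return np.r_[r.x[:2],r.x[2]*.01 if yaw else 0].round(3),round(1-r.fun,3)
    for c in obs: print(name,c,*run([c]))
    if len(obs)>1: print(name,"both",*run(list(obs)))
E
python3 - <<'E'
from fit import *
o=get_obs(); print(np.round(o["tool_pos"],2),np.round(o["tcp_rot"],4))
save("top","t1");save("scene","s1")
fit("socket",[603,269,0],3);fit("roller",[591,104,0],3)
fit("bolt",[462,271,1.43],3,yaw=True);fit("carrier",[540,-190,.31],0,yaw=True)
fit("tin",[537,195,0],3);fit("short_socket",[445,134,0],3)
E
```

```text
[ 208.74 -481.76  193.74] [ 3.1415 -0.      0.4088]
socket top [603.844 272.162   0.   ] 0.877
socket scene [602.971 269.652   0.   ] 0.897
socket both [604.024 270.756   0.   ] 0.868
roller top [585.214 108.927   0.   ] 0.86
roller scene [584.884 107.188   0.   ] 0.937
roller both [584.769 107.37    0.   ] 0.892
bolt top [458.859 272.341   1.353] 0.802
bolt scene [458.098 270.064   1.381] 0.776
bolt both [458.841 272.364   1.357] 0.782
carrier top [ 5.33899e+02 -1.84183e+02  3.41000e-01] 0.934
carrier scene [ 5.35374e+02 -1.86099e+02  3.23000e-01] 0.973
carrier both [ 5.35033e+02 -1.85377e+02  3.30000e-01] 0.953
tin top [535.845 195.008   0.   ] 0.885
tin scene [533.508 193.891   0.   ] 0.694
tin both [535.053 194.225   0.   ] 0.787
short_socket top [437.234 127.56    0.   ] 0.595
```

```bash
cat > d.py <<'E'
import sys
from h import *
def go(x,y,z,yaw=None):
    o=get_obs(); r=np.array(o["tcp_rot"]); Rm=R.from_euler("xyz",r)
    d=Rm.inv().apply(np.array([x,y,z])-o["tool_pos"])/120
    print("t",round(o["time"],2),"pos",np.round(o["tool_pos"],1),"rot",np.round(r,3),"w",round(o["grip_width"],1),"ff",round(o["finger_force"],1),"off",np.round(d,3), "rz",None if yaw is None else round(-(((yaw-r[2]+np.pi)%(2*np.pi))-np.pi)/2/np.pi,4))
if __name__=="__main__":
    a=[float(v) for v in sys.argv[1:]]; go(*a)
E
```

Emit:
send_rows(offset=[[0,0,0]], delta_rot=[[0,0,0.0125]], grip=1)

```text
time: 2.52
tool_pos: [208.7, -481.7, 193.7]
tcp_rot: [3.142, 0.0, 0.329]
contact_force: [-0.9, 0.2, 0.3]
grip_width: 91.8
finger_force: 0.0
```

Emit:
send_rows(offset=[[0.4,-0.4,0],[0.8,-0.8,0],[0.85,-0.8,0]], delta_rot=[[0,0,0],[0,0,0],[0,0,0]])

```text
time: 2.9
tool_pos: [274.9, -355.1, 194.0]
tcp_rot: [-3.141, -0.0, 0.333]
contact_force: [0.6, -0.6, 0.1]
grip_width: 92.0
finger_force: 0.0
```

Emit:
send_rows(offset=[[0.4,-0.4,0],[0.8,-0.8,0],[0.85,-0.8,0]], delta_rot=[[0,0,0],[0,0,0],[0,0,0]])

```text
time: 3.28
tool_pos: [340.4, -231.9, 194.0]
tcp_rot: [3.141, -0.0, 0.333]
contact_force: [-0.1, -0.3, 1.4]
grip_width: 91.7
finger_force: 0.0
```

Emit:
send_rows(offset=[[0.4,-0.4,0],[0.8,-0.8,0],[0.85,-0.8,0]], delta_rot=[[0,0,0],[0,0,0],[0,0,0]])

```text
time: 3.65
tool_pos: [406.1, -108.0, 193.9]
tcp_rot: [3.141, -0.001, 0.334]
contact_force: [0.7, -0.9, -0.4]
grip_width: 91.8
finger_force: 0.0
```

Emit:
send_rows(offset=[[0.4,-0.4,0],[0.8,-0.8,0],[0.85,-0.8,0]], delta_rot=[[0,0,0],[0,0,0],[0,0,0]])

```text
time: 4.03
tool_pos: [471.6, 15.4, 193.6]
tcp_rot: [3.141, -0.0, 0.334]
contact_force: [-0.2, -0.8, -0.3]
grip_width: 91.7
finger_force: 0.0
```

Emit:
send_rows(offset=[[0.4,-0.4,0],[0.8,-0.8,0],[0.85,-0.8,0],[0.85,-0.8,0]], delta_rot=[[0,0,0],[0,0,0],[0,0,0],[0,0,0]])

```text
time: 4.53
tool_pos: [536.0, 136.5, 193.1]
tcp_rot: [3.141, 0.001, 0.33]
contact_force: [0.5, 1.1, 0.4]
grip_width: 91.7
finger_force: 0.0
```

Emit:
send_rows(offset=[[0.45,-0.44,0.2],[0.85,-0.84,0.5],[0.895,-0.878,0.69],[0.895,-0.878,0.69],[0.895,-0.878,0.69]], delta_rot=[[0,0,0],[0,0,0],[0,0,0],[0,0,0],[0,0,0]])

```text
time: 5.15
tool_pos: [603.4, 269.8, 111.9]
tcp_rot: [3.141, -0.0, 0.328]
contact_force: [0.4, -0.6, 1.0]
grip_width: 92.0
finger_force: 0.0
```

```bash
python3 d.py 603.5 271 23 .33
```

```text
t 5.15 pos [603.4 269.8 111.9] rot [ 3.141 -0.     0.328] w 92.0 ff 0.0 off [ 0.004 -0.01   0.74 ] rz -0.0003
```

Emit:
send_rows(offset=[[0,0,0.3],[0,0,0.6],[0,0,0.73],[0,0,0.73]], delta_rot=[[0,0,0],[0,0,0],[0,0,0],[0,0,0]])

```text
time: 5.65
tool_pos: [603.2, 271.0, 24.0]
tcp_rot: [3.141, -0.0, 0.329]
contact_force: [0.2, -0.3, 0.6]
grip_width: 91.8
finger_force: 0.0
```

Emit:
send_rows(offset=[[0,0,0],[0,0,0],[0,0,0],[0,0,0],[0,0,0],[0,0,0]], delta_rot=[[0,0,0],[0,0,0],[0,0,0],[0,0,0],[0,0,0],[0,0,0]], grip=0)

```text
time: 6.4
tool_pos: [602.9, 272.2, 23.2]
tcp_rot: [3.142, 0.0, 0.33]
contact_force: [-0.3, -0.7, 0.2]
grip_width: 36.5
finger_force: 0.0
```

```bash
python3 d.py 603.5 271 23 .33
```

```text
t 6.4 pos [602.9 272.2  23.2] rot [3.142 0.    0.33 ] w 36.5 ff 0.0 off [0.002 0.011 0.002] rz 0.0
```

Emit:
send_rows(offset=[[0,0,0],[0,0,0],[0,0,-0.1],[0,0,-0.35],[0,0,-0.65],[0,0,-0.85],[0,0,-0.85]], delta_rot=[[0,0,0],[0,0,0],[0,0,0],[0,0,0],[0,0,0],[0,0,0],[0,0,0]])

```text
time: 7.28
tool_pos: [604.2, 272.7, 128.1]
tcp_rot: [3.141, -0.005, 0.33]
contact_force: [0.3, -0.4, -1.9]
grip_width: 28.4
finger_force: 29.2
```

Emit:
send_rows(offset=[[-0.05,0.15,0],[-0.14,0.45,0],[-0.245,0.79,0]], delta_rot=[[0,0,0],[0,0,0],[0,0,0]])

```text
time: 7.65
tool_pos: [604.6, 170.9, 123.4]
tcp_rot: [-3.141, 0.003, 0.331]
contact_force: [-0.5, -0.7, -2.6]
grip_width: 28.7
finger_force: 29.2
```

Emit:
send_rows(offset=[[-0.12,0.39,0],[-0.245,0.79,0]], delta_rot=[[0,0,0],[0,0,0]])

```text
time: 7.9
tool_pos: [607.4, 71.1, 123.5]
tcp_rot: [-3.141, 0.003, 0.33]
contact_force: [0.6, -0.9, -1.3]
grip_width: 28.4
finger_force: 29.2
```

Emit:
send_rows(offset=[[-0.12,0.39,0],[-0.245,0.79,0]], delta_rot=[[0,0,0],[0,0,0]])

```text
time: 8.15
tool_pos: [610.1, -28.1, 123.6]
tcp_rot: [-3.14, 0.003, 0.33]
contact_force: [0.7, 0.4, -2.4]
grip_width: 28.5
finger_force: 29.2
```

Emit:
send_rows(offset=[[-0.11,0.35,0],[-0.2,0.65,0],[-0.245,0.79,0],[-0.245,0.79,0]], delta_rot=[[0,0,0],[0,0,0],[0,0,0],[0,0,0]])

```text
time: 8.65
tool_pos: [613.8, -125.6, 124.3]
tcp_rot: [-3.14, 0.001, 0.328]
contact_force: [0.7, 0.2, -1.8]
grip_width: 28.6
finger_force: 29.2
```

```bash
python3 - <<'E'
from d import *
go(615.2,-126.2,25.5,.33)
save("scene","s2")
a=cv2.imread("pics/s2.png"); cv2.imwrite("pics/s2c.png",cv2.resize(a[90:290,120:380],None,fx=3,fy=3))
E
```

```text
t 8.65 pos [ 613.8 -125.6  124.3] rot [-3.14e+00  1.00e-03  3.28e-01] w 28.6 ff 29.2 off [0.011 0.009 0.823] rz -0.0003
```

View pics/s2c.png

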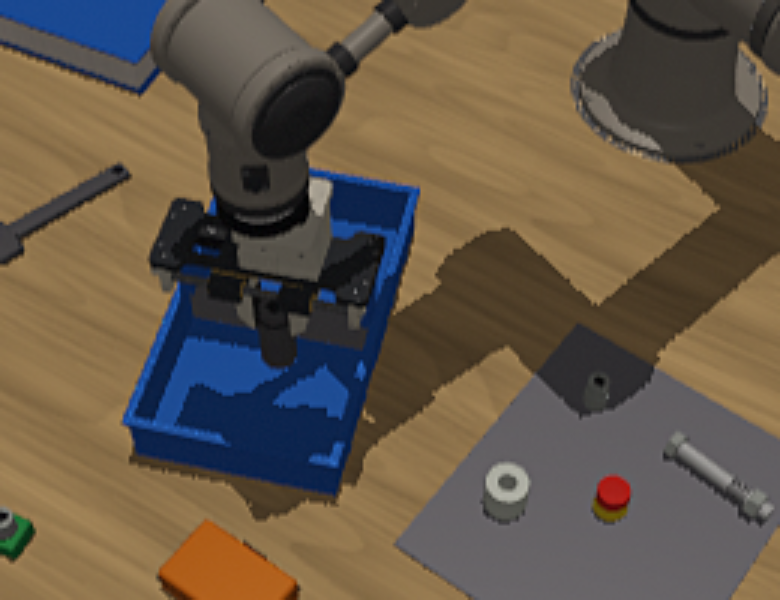

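The picture shows the socket held by its narrow top section: it slid lower in the fingers, base near crop pixel (280,366). I'll estimate how far it hangs below the TCP.

```bash
python3 - <<'E'
from fit import *
optics.capture("scene"); o=get_obs()["tool_pos"]
r=finder.silhouettes("socket","scene")
for k in r[:2]:
    print(k["confidence"],k["box"])
m=np.kron(r[0]["region"],np.ones((S,S),bool)); ys,xs=np.nonzero(m); 
for h in range(20,75,5):
    g=render("scene",M["socket"],[o[0],o[1],0],o[2]-h); yy,xx=np.nonzero(g)
    print(h,"bottom",yy.max()/S,"top",yy.min()/S,"x",xx.mean()/S,"obs",ys.max()/S,ys.min()/S,xs.mean()/S)
E
```

```text
0.73 [205.4, 191.5, 216.3, 209.0]
20 bottom 214.25 top 188.5 x 213.15770474137932 obs 213.75 191.0 211.915
25 bottom 215.25 top 189.5 x 213.27613636363637 obs 213.75 191.0 211.915
30 bottom 216.25 top 190.5 x 213.38415300546447 obs 213.75 191.0 211.915
35 bottom 217.25 top 191.75 x 213.4941182937555 obs 213.75 191.0 211.915
40 bottom 218.25 top 192.75 x 213.59908909131303 obs 213.75 191.0 211.915
45 bottom 219.25 top 194.0 x 213.70508512544802 obs 213.75 191.0 211.915
50 bottom 220.25 top 195.0 x 213.82300835025953 obs 213.75 191.0 211.915
55 bottom 221.0 top 196.0 x 213.92111540208995 obs 213.75 191.0 211.915
60 bottom 222.0 top 197.0 x 214.05208095129203 obs 213.75 191.0 211.915
65 bottom 223.0 top 198.25 x 214.15188853063106 obs 213.75 191.0 211.915
70 bottom 224.0 top 199.25 x 214.2761688764829 obs 213.75 191.0 211.915
```

```bash
python3 - <<'E'
from h import *
a=optics.capture("scene")[:,:,::-1]; o=get_obs()["tool_pos"]; print(proj("scene",o),proj("scene",o+[0,0,19]))
cv2.imwrite("pics/s3.png",cv2.resize(a[155:225,165:255],None,fx=8,fy=8,interpolation=cv2.INTER_CUBIC))
E
```

```text
[213.23553542 204.82777473] [212.80744497 200.86285536]
```

View pics/s3.png

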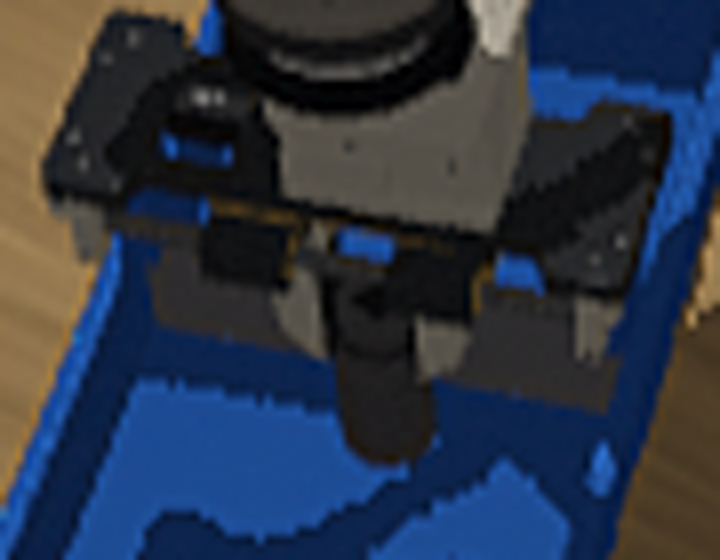

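The zoom shows the fingertips at about (305,350) and (445,375), the socket's step at y≈350 and its base at y≈465. So it hangs upright, roughly 37–46 mm below the TCP. I'll lower it and feel for the floor.

Emit:
send_rows(offset=[[0,0,0.15],[0,0,0.35],[0,0,0.5],[0,0,0.58],[0,0,0.6],[0,0,0.6]], delta_rot=[[0,0,0],[0,0,0],[0,0,0],[0,0,0],[0,0,0],[0,0,0]])

```text
time: 9.6
tool_pos: [615.1, -124.5, 53.9]
tcp_rot: [3.141, -0.001, 0.331]
contact_force: [0.3, 0.5, -1.6]
grip_width: 28.7
finger_force: 29.2
```

Emit:
send_rows(offset=[[0,0,0.015],[0,0,0.03],[0,0,0.03]], delta_rot=[[0,0,0],[0,0,0],[0,0,0]])

```text
time: 9.98
tool_pos: [614.6, -124.7, 49.7]
tcp_rot: [3.142, 0.0, 0.33]
contact_force: [-0.1, -0.5, -2.3]
grip_width: 28.8
finger_force: 29.2
```

Emit:
send_rows(offset=[[0,0,0.015],[0,0,0.03],[0,0,0.03]], delta_rot=[[0,0,0],[0,0,0],[0,0,0]])

```text
time: 10.35
tool_pos: [614.5, -124.6, 45.8]
tcp_rot: [-3.141, 0.0, 0.33]
contact_force: [0.7, 0.8, -1.0]
grip_width: 28.3
finger_force: 29.2
```

Emit:
send_rows(offset=[[0,0,0.012],[0,0,0.02],[0,0,0.02]], delta_rot=[[0,0,0],[0,0,0],[0,0,0]])

```text
time: 10.72
tool_pos: [614.6, -124.6, 43.6]
tcp_rot: [-3.142, 0.0, 0.33]
contact_force: [0.1, -0.2, -2.5]
grip_width: 28.7
finger_force: 29.2
```

Emit:
send_rows(offset=[[0,0,0.012],[0,0,0.02],[0,0,0.02]], delta_rot=[[0,0,0],[0,0,0],[0,0,0]])

```text
time: 11.1
tool_pos: [614.6, -124.7, 41.2]
tcp_rot: [-3.142, 0.0, 0.33]
contact_force: [-0.5, -0.3, -1.3]
grip_width: 28.6
finger_force: 29.2
```

Emit:
send_rows(offset=[[0,0,0.012],[0,0,0.02],[0,0,0.02]], delta_rot=[[0,0,0],[0,0,0],[0,0,0]])

```text
time: 11.48
tool_pos: [614.6, -124.6, 38.8]
tcp_rot: [-3.142, 0.0, 0.33]
contact_force: [0.2, 0.0, -2.9]
grip_width: 28.6
finger_force: 29.2
```

Emit:
send_rows(offset=[[0,0,0.012],[0,0,0.025],[0,0,0.025]], delta_rot=[[0,0,0],[0,0,0],[0,0,0]])

```text
time: 11.85
tool_pos: [614.5, -124.6, 35.7]
tcp_rot: [-3.141, 0.0, 0.33]
contact_force: [0.3, -0.4, -1.6]
grip_width: 29.0
finger_force: 29.2
```

Emit:
send_rows(offset=[[0,0,0.012],[0,0,0.025],[0,0,0.025]], delta_rot=[[0,0,0],[0,0,0],[0,0,0]])

```text
time: 12.22
tool_pos: [614.5, -124.6, 32.7]
tcp_rot: [-3.141, 0.0, 0.33]
contact_force: [0.6, 0.7, -1.4]
grip_width: 28.6
finger_force: 29.2
```

Emit:
send_rows(offset=[[0,0,0.012],[0,0,0.025],[0,0,0.025]], delta_rot=[[0,0,0],[0,0,0],[0,0,0]])

```text
time: 12.6
tool_pos: [614.5, -124.7, 29.7]
tcp_rot: [-3.142, 0.0, 0.33]
contact_force: [-0.3, 0.0, -2.0]
grip_width: 28.3
finger_force: 29.2
```

Emit:
send_rows(offset=[[0,0,0.01],[0,0,0.025],[0,0,0.025]], delta_rot=[[0,0,0],[0,0,0],[0,0,0]])

```text
time: 12.98
tool_pos: [614.5, -124.6, 26.7]
tcp_rot: [-3.141, 0.0, 0.33]
contact_force: [0.1, -0.2, -1.9]
grip_width: 28.2
finger_force: 29.2
```

Emit:
send_rows(offset=[[0,0,0.01],[0,0,0.018],[0,0,0.018]], delta_rot=[[0,0,0],[0,0,0],[0,0,0]])

```text
time: 13.35
tool_pos: [614.6, -124.7, 24.7]
tcp_rot: [-3.142, 0.0, 0.33]
contact_force: [0.3, 0.1, -1.5]
grip_width: 28.7
finger_force: 29.2
```

Emit:
send_rows(offset=[[0,0,0.008],[0,0,0.015],[0,0,0.015]], delta_rot=[[0,0,0],[0,0,0],[0,0,0]])

```text
time: 13.72
tool_pos: [615.1, -124.8, 24.2]
tcp_rot: [3.141, -0.001, 0.33]
contact_force: [-1.7, 0.2, 5.3]
grip_width: 28.6
finger_force: 29.4
```

Contact with the floor is felt at TCP 24 mm (5 N), so the socket stands in the compartment. Release, rise and go to the bolt.

Emit:
send_rows(offset=[[0,0,0],[0,0,0],[0,0,0],[0,0,0],[0,0,-0.2],[0,0,-0.5],[0,0,-0.85],[0,0,-0.9]], delta_rot=[[0,0,0],[0,0,0],[0,0,0],[0,0,0],[0,0,0],[0,0,0],[0,0,0],[0,0,0]], grip=0.6)

```text
time: 14.72
tool_pos: [616.5, -125.2, 134.4]
tcp_rot: [3.138, -0.005, 0.33]
contact_force: [0.4, -0.6, -1.0]
grip_width: 55.1
finger_force: 0.0
```

Emit:
send_rows(offset=[[-0.02,-0.44,0],[-0.04,-0.887,0]], delta_rot=[[0,0,0],[0,0,0]])

```text
time: 14.98
tool_pos: [574.5, -24.8, 129.8]
tcp_rot: [-3.141, 0.001, 0.329]
contact_force: [0.3, 1.1, -0.5]
grip_width: 55.3
finger_force: 0.0
```

Emit:
send_rows(offset=[[-0.02,-0.44,0],[-0.04,-0.887,0]], delta_rot=[[0,0,0],[0,0,0]])

```text
time: 15.22
tool_pos: [535.2, 75.0, 130.0]
tcp_rot: [-3.141, 0.001, 0.33]
contact_force: [-0.3, 0.4, 0.1]
grip_width: 55.0
finger_force: 0.0
```

Emit:
send_rows(offset=[[-0.02,-0.44,0],[-0.04,-0.887,0]], delta_rot=[[0,0,0],[0,0,0]])

```text
time: 15.48
tool_pos: [496.1, 174.1, 130.0]
tcp_rot: [-3.141, 0.001, 0.33]
contact_force: [1.1, -0.2, 0.1]
grip_width: 54.7
finger_force: 0.0
```

Emit:
send_rows(offset=[[-0.02,-0.44,0],[-0.04,-0.8,0],[-0.04,-0.887,0],[-0.04,-0.887,0],[-0.04,-0.887,0],[-0.04,-0.887,0],[-0.04,-0.887,0],[-0.04,-0.887,0]], delta_rot=[[0,0,-0.025],[0,0,-0.05],[0,0,-0.08],[0,0,-0.11],[0,0,-0.135],[0,0,-0.164],[0,0,-0.164],[0,0,-0.164]], grip=0.5)

```text
time: 16.48
tool_pos: [458.2, 271.7, 130.5]
tcp_rot: [-3.141, 0.001, 1.357]
contact_force: [0.8, -0.3, 0.0]
grip_width: 46.1
finger_force: 0.0
```

```bash
python3 - <<'E'
from fit import *
from d import go
go(458.6,271.5,6,1.36)
a=save("scene","s4")
fit("socket",[615,-125,0],4,cams=("scene",))
fit("bolt",[458.6,271.5,1.36],3,cams=("scene",),yaw=True)
cv2.imwrite("pics/s4c.png",cv2.resize(a[90:290,140:400,::-1],None,fx=3,fy=3))
E
```

```text
t 16.48 pos [458.2 271.7 130.5] rot [-3.141e+00  1.000e-03  1.357e+00] w 46.1 ff 0.0 off [-1.000e-03  4.000e-03  1.037e+00] rz -0.0005
socket scene [ 614.62  -126.509    0.   ] 0.905
bolt scene [458.85  269.825   1.378] 0.862
```

View pics/s4c.png

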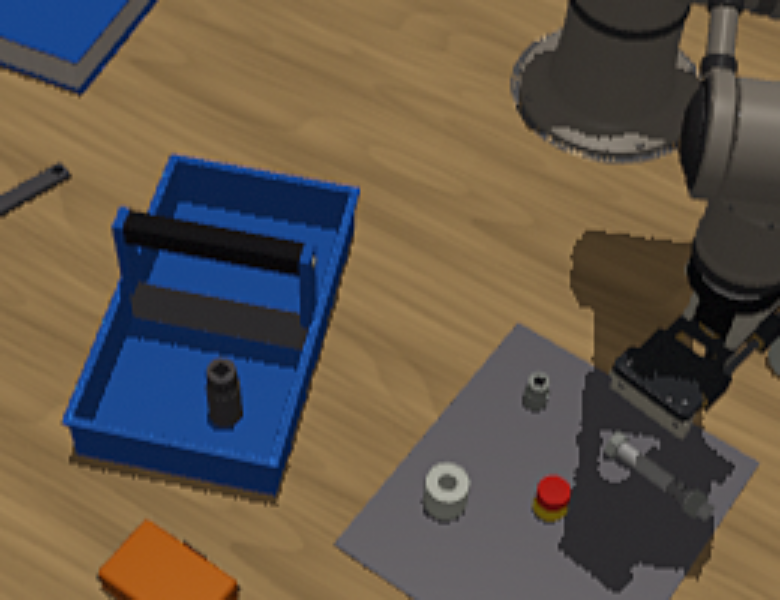

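The picture shows the socket upright in the far compartment at (223,395), and everything else undisturbed; the bolt lies under the gripper. Pick it.

Emit:
send_rows(offset=[[0,0,0.4],[0,0,0.8],[0,0,0.9],[0,0,0.9]], delta_rot=[[0,0,0],[0,0,0],[0,0,0],[0,0,0]])

```text
time: 17.12
tool_pos: [458.6, 271.9, 23.1]
tcp_rot: [-3.141, 0.0, 1.36]
contact_force: [1.1, -0.3, 0.7]
grip_width: 45.8
finger_force: 0.0
```

Emit:
send_rows(offset=[[0,0,0.08],[0,0,0.135],[0,0,0.135]], delta_rot=[[0,0,0],[0,0,0],[0,0,0]])

```text
time: 17.5
tool_pos: [458.4, 271.8, 6.7]
tcp_rot: [-3.142, 0.0, 1.361]
contact_force: [0.3, 0.4, 0.2]
grip_width: 45.9
finger_force: 0.0
```

Emit:
send_rows(offset=[[0,0,0],[0,0,0],[0,0,0],[0,0,0],[0,0,0],[0,0,0]], delta_rot=[[0,0,0],[0,0,0],[0,0,0],[0,0,0],[0,0,0],[0,0,0]], grip=0)

```text
time: 18.25
tool_pos: [458.4, 271.8, 6.7]
tcp_rot: [3.142, 0.0, 1.361]
contact_force: [0.1, -0.5, -0.1]
grip_width: 0.4
finger_force: 0.0
```

Nothing gripped: the fingers shut to 0.4 mm. With the socket gripped at its narrow part as well, this suggests the real fingertips sit higher than the reported TCP. I'll check in a picture.

```bash
python3 - <<'E'
from h import *
a=optics.capture("scene")[:,:,::-1]; o=get_obs()["tool_pos"]
for k in(0,10,19,30): print(k,(proj("scene",o+[0,0,k])-[305,200])*8)
cv2.imwrite("pics/s5.png",cv2.resize(a[200:275,305:400],None,fx=8,fy=8,interpolation=cv2.INTER_CUBIC))
E
```

```text
0 [434.73186478 404.03847416]
10 [439.88351034 390.27472505]
19 [444.57204106 377.74828866]
30 [450.37062679 362.25609727]
```

View pics/s5.png

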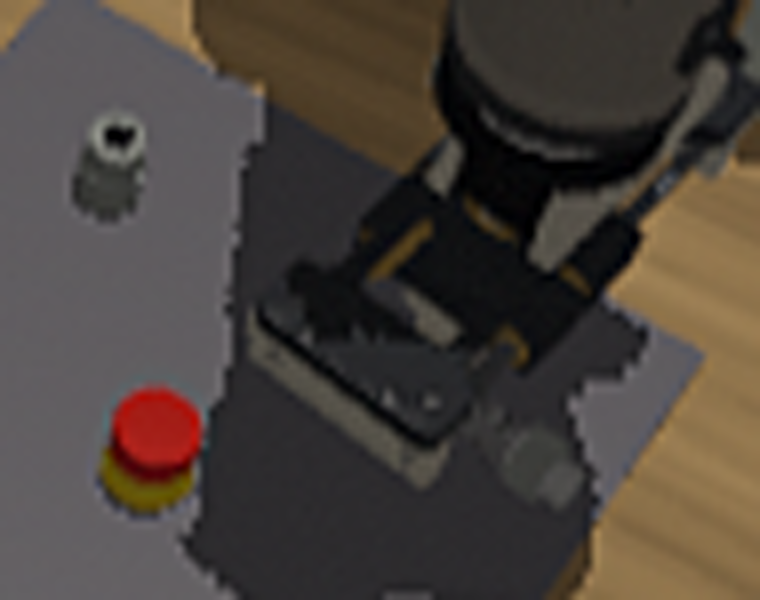

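The nut end is still at crop (540,465), so the bolt hasn't moved and the fingers closed above it. I'll open and go lower in small steps, watching the force.

Emit:
send_rows(offset=[[0,0,0],[0,0,0],[0,0,0],[0,0,0],[0,0,0.03],[0,0,0.06],[0,0,0.06]], delta_rot=[[0,0,0],[0,0,0],[0,0,0],[0,0,0],[0,0,0],[0,0,0],[0,0,0]], grip=0.4)

```text
time: 19.18
tool_pos: [458.1, 271.7, -0.9]
tcp_rot: [-3.141, 0.001, 1.361]
contact_force: [0.5, 0.3, 0.1]
grip_width: 36.3
finger_force: 0.0
```

Emit:
send_rows(offset=[[0,0,0.02],[0,0,0.04],[0,0,0.04]], delta_rot=[[0,0,0],[0,0,0],[0,0,0]])

```text
time: 19.55
tool_pos: [458.3, 271.8, -5.5]
tcp_rot: [-3.141, 0.0, 1.361]
contact_force: [0.0, -0.1, 0.1]
grip_width: 36.5
finger_force: 0.0
```

Emit:
send_rows(offset=[[0,0,0.015],[0,0,0.03],[0,0,0.03]], delta_rot=[[0,0,0],[0,0,0],[0,0,0]])

```text
time: 19.92
tool_pos: [458.3, 271.8, -9.0]
tcp_rot: [-3.141, 0.0, 1.361]
contact_force: [-0.2, 1.1, 0.5]
grip_width: 36.8
finger_force: 0.0
```

Emit:
send_rows(offset=[[0,0,0.01],[0,0,0.025],[0,0,0.025]], delta_rot=[[0,0,0],[0,0,0],[0,0,0]])

```text
time: 20.3
tool_pos: [458.3, 271.8, -12.0]
tcp_rot: [-3.141, 0.0, 1.361]
contact_force: [-0.1, -0.5, 0.2]
grip_width: 36.3
finger_force: 0.0
```

Emit:
send_rows(offset=[[0,0,0.008],[0,0,0.015],[0,0,0.015]], delta_rot=[[0,0,0],[0,0,0],[0,0,0]])

```text
time: 20.68
tool_pos: [458.4, 271.8, -13.7]
tcp_rot: [-3.142, 0.0, 1.361]
contact_force: [0.8, -0.2, -0.5]
grip_width: 36.7
finger_force: 0.0
```

Emit:
send_rows(offset=[[0,0,0],[0,0,0],[0,0,0],[0,0,0]], delta_rot=[[0,0,0],[0,0,0],[0,0,0],[0,0,0]], grip=0)

```text
time: 21.18
tool_pos: [458.6, 271.9, -12.9]
tcp_rot: [3.141, -0.0, 1.361]
contact_force: [-3.7, -1.4, 13.0]
grip_width: 8.4
finger_force: 24.4
```

Width 8.4 mm with 13 N upward means the tips are wedging on the top of the shank, so they must go lower still. I'll open and go down in small steps until the tips feel the mat.

Emit:
send_rows(offset=[[0,0,0],[0,0,0],[0,0,0],[0,0,0],[0,0,0.02],[0,0,0.04],[0,0,0.04]], delta_rot=[[0,0,0],[0,0,0],[0,0,0],[0,0,0],[0,0,0],[0,0,0],[0,0,0]], grip=0.4)

```text
time: 22.05
tool_pos: [458.2, 271.8, -18.8]
tcp_rot: [-3.141, 0.0, 1.361]
contact_force: [-0.2, 0.4, -0.4]
grip_width: 36.6
finger_force: 0.0
```

Emit:
send_rows(offset=[[0,0,0.02],[0,0,0.04],[0,0,0.04]], delta_rot=[[0,0,0],[0,0,0],[0,0,0]])

```text
time: 22.42
tool_pos: [458.3, 271.8, -23.5]
tcp_rot: [-3.141, 0.0, 1.361]
contact_force: [0.8, -0.1, 0.6]
grip_width: 36.6
finger_force: 0.0
```

Emit:
send_rows(offset=[[0,0,0.02],[0,0,0.035],[0,0,0.035]], delta_rot=[[0,0,0],[0,0,0],[0,0,0]])

```text
time: 22.8
tool_pos: [458.3, 271.8, -27.7]
tcp_rot: [-3.141, 0.0, 1.361]
contact_force: [0.8, -0.3, -0.2]
grip_width: 36.7
finger_force: 0.0
```

Emit:
send_rows(offset=[[0,0,0.015],[0,0,0.025],[0,0,0.025]], delta_rot=[[0,0,0],[0,0,0],[0,0,0]])

```text
time: 23.18
tool_pos: [458.5, 271.9, -29.7]
tcp_rot: [3.141, -0.0, 1.361]
contact_force: [-1.7, -0.7, 7.5]
grip_width: 36.6
finger_force: 3.8
```

Mat contact is at a reported −29.5 mm, so the fingertips are really about 32.5 mm above the reported TCP. I'll rise 2 mm and close.

Emit:
send_rows(offset=[[0,0,-0.025],[0,0,-0.025],[0,0,-0.025],[0,0,-0.025],[0,0,-0.025],[0,0,-0.025]], delta_rot=[[0,0,0],[0,0,0],[0,0,0],[0,0,0],[0,0,0],[0,0,0]], grip=0)

```text
time: 23.92
tool_pos: [458.4, 271.8, -27.5]
tcp_rot: [3.142, 0.0, 1.361]
contact_force: [0.2, 0.4, 0.8]
grip_width: 14.9
finger_force: 30.0
```

```bash
python3 d.py 458 272 0 .33
```

```text
t 23.93 pos [458.4 271.8 -27.5] rot [3.142 0.    1.361] w 14.9 ff 30.0 off [ 0.001 -0.004 -0.229] rz 0.164
```

Emit:
send_rows(offset=[[0,0,0],[0,0,-0.1],[0,0,-0.35],[0,0,-0.7],[0,0,-0.9],[0,0,-0.9]], delta_rot=[[0,0,0],[0,0,0],[0,0,0],[0,0,0],[0,0,0],[0,0,0]])

```text
time: 24.68
tool_pos: [459.6, 272.4, 82.7]
tcp_rot: [3.138, -0.002, 1.361]
contact_force: [0.8, -0.0, -1.9]
grip_width: 15.0
finger_force: 30.0
```

Emit:
send_rows(offset=[[-0.2,0.01,0],[-0.55,0.03,0],[-0.967,0.049,0]], delta_rot=[[0,0,0],[0,0,0],[0,0,0]])

```text
time: 25.05
tool_pos: [438.8, 156.2, 79.2]
tcp_rot: [-3.14, 0.001, 1.362]
contact_force: [0.8, -1.5, -1.0]
grip_width: 15.3
finger_force: 30.0
```

Emit:
send_rows(offset=[[-0.48,0.025,0],[-0.967,0.049,0]], delta_rot=[[0,0,0],[0,0,0]])

```text
time: 25.3
tool_pos: [420.2, 41.0, 79.5]
tcp_rot: [-3.14, 0.0, 1.361]
contact_force: [0.6, -0.7, -2.2]
grip_width: 15.0
finger_force: 30.0
```

Emit:
send_rows(offset=[[-0.4,0.02,0],[-0.75,0.04,0],[-0.967,0.049,0],[-0.967,0.049,0],[-0.967,0.049,0],[-0.967,0.049,0],[-0.967,0.049,0],[-0.967,0.049,0]], delta_rot=[[0,0,0.015],[0,0,0.042],[0,0,0.07],[0,0,0.098],[0,0,0.126],[0,0,0.15],[0,0,0.164],[0,0,0.164]])

```text
time: 26.3
tool_pos: [402.2, -72.0, 79.6]
tcp_rot: [-3.14, 0.002, 0.331]
contact_force: [0.4, -1.3, -2.4]
grip_width: 15.2
finger_force: 30.0
```

```bash
python3 d.py 464.8 -251.7 80 .33
```

```text
t 26.3 pos [402.2 -72.   79.6] rot [-3.14e+00  2.00e-03  3.31e-01] w 15.2 ff 30.0 off [ 0.006  1.586 -0.005] rz 0.0002
```

Emit:
send_rows(offset=[[0,0.15,0],[0,0.45,0],[0,0.79,0]], delta_rot=[[0,0,0],[0,0,0],[0,0,0]])

```text
time: 26.68
tool_pos: [434.3, -163.8, 80.4]
tcp_rot: [3.141, -0.0, 0.332]
contact_force: [1.2, 0.5, -1.0]
grip_width: 14.5
finger_force: 30.0
```

Emit:
send_rows(offset=[[0,0.35,0],[0,0.65,0],[0.005,0.79,0],[0.005,0.79,0]], delta_rot=[[0,0,0],[0,0,0],[0,0,0],[0,0,0]])

```text
time: 27.18
tool_pos: [464.9, -252.2, 80.0]
tcp_rot: [-3.141, 0.0, 0.329]
contact_force: [-0.6, 0.3, -1.9]
grip_width: 15.2
finger_force: 30.0
```

Emit:
send_rows(offset=[[0,0,0.15],[0,0,0.35],[0,0,0.55],[0,0,0.7],[0,0,0.78],[0,0,0.82],[0,0,0.82]], delta_rot=[[0,0,0],[0,0,0],[0,0,0],[0,0,0],[0,0,0],[0,0,0],[0,0,0]])

```text
time: 28.05
tool_pos: [465.2, -251.2, -17.6]
tcp_rot: [3.141, -0.0, 0.331]
contact_force: [-0.6, -0.4, -1.6]
grip_width: 14.8
finger_force: 30.0
```

Emit:
send_rows(offset=[[0,0,0.015],[0,0,0.03],[0,0,0.045],[0,0,0.045]], delta_rot=[[0,0,0],[0,0,0],[0,0,0],[0,0,0]])

```text
time: 28.55
tool_pos: [465.1, -251.4, -23.3]
tcp_rot: [-3.142, 0.0, 0.33]
contact_force: [-0.7, 0.5, -2.3]
grip_width: 15.2
finger_force: 30.0
```

```bash
python3 - <<'E'
from h import *
from d import go
go(464.8,-251.7,-26.5,.33)
a=save("scene","s6")
cv2.imwrite("pics/s6c.png",cv2.resize(a[70:270,110:370,::-1],None,fx=3,fy=3))
E
```

```text
t 28.55 pos [ 465.1 -251.4  -23.3] rot [-3.142  0.     0.33 ] w 15.2 ff 30.0 off [-0.003  0.001  0.026] rz 0.0
```

View pics/s6c.png

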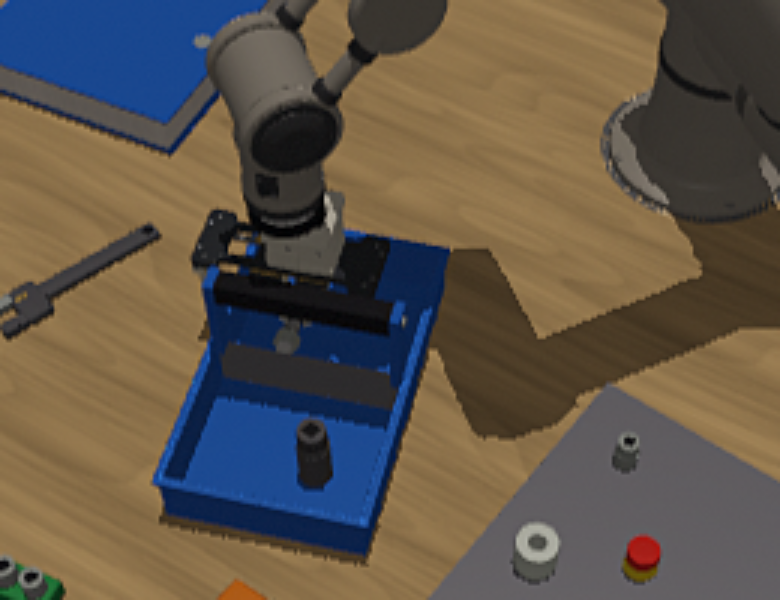

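The bolt is inside the near compartment (nut end visible at (285,340)), with the gripper clear of the handle. Lower the last few mm.

Emit:
send_rows(offset=[[0,0,0.012],[0,0,0.025],[0,0,0.025]], delta_rot=[[0,0,0],[0,0,0],[0,0,0]])

```text
time: 28.98
tool_pos: [465.1, -251.4, -26.4]
tcp_rot: [-3.141, 0.0, 0.33]
contact_force: [0.2, -0.3, -1.0]
grip_width: 15.2
finger_force: 30.0
```

Emit:
send_rows(offset=[[0,0,0.008],[0,0,0.012],[0,0,0.012]], delta_rot=[[0,0,0],[0,0,0],[0,0,0]])

```text
time: 29.35
tool_pos: [465.2, -251.5, -26.6]
tcp_rot: [3.141, -0.0, 0.33]
contact_force: [-3.3, 2.4, 8.1]
grip_width: 15.4
finger_force: 30.0
```

Emit:
send_rows(offset=[[0,0,0],[0,0,0],[0,0,0],[0,0,-0.15],[0,0,-0.45],[0,0,-0.85],[0,0,-0.9],[0,0,-0.9]], delta_rot=[[0,0,0],[0,0,0],[0,0,0],[0,0,0],[0,0,0],[0,0,0],[0,0,0],[0,0,0]], grip=0.35)

```text
time: 30.35
tool_pos: [465.0, -251.4, 80.2]
tcp_rot: [3.141, -0.0, 0.33]
contact_force: [0.7, -0.0, -0.3]
grip_width: 31.7
finger_force: 0.0
```

Emit:
send_rows(offset=[[0,-0.45,0],[0,-0.9,0]], delta_rot=[[0,0,0],[0,0,0]])

```text
time: 30.6
tool_pos: [428.4, -147.8, 78.4]
tcp_rot: [-3.139, 0.002, 0.329]
contact_force: [0.0, 0.8, -0.8]
grip_width: 32.1
finger_force: 0.0
```

Emit:
send_rows(offset=[[0,-0.45,0],[0,-0.9,0]], delta_rot=[[0,0,0],[0,0,0]], grip=0.75)

```text
time: 30.85
tool_pos: [393.2, -45.4, 78.8]
tcp_rot: [-3.14, 0.003, 0.33]
contact_force: [0.2, 0.0, -0.3]
grip_width: 47.8
finger_force: 0.0
```

Emit:
send_rows(offset=[[0.45,-0.17,0],[0.958,-0.354,0],[0.958,-0.354,0]], delta_rot=[[0,0,0],[0,0,0],[0,0,0]])

```text
time: 31.22
tool_pos: [491.6, 32.8, 78.5]
tcp_rot: [-3.141, 0.001, 0.334]
contact_force: [-0.8, -1.1, 0.7]
grip_width: 68.9
finger_force: 0.0
```

Emit:
send_rows(offset=[[0.45,-0.17,0],[0.9,-0.34,0.2],[0.958,-0.354,0.4],[0.958,-0.354,0.4]], delta_rot=[[0,0,0],[0,0,0],[0,0,0],[0,0,0]])

```text
time: 31.72
tool_pos: [582.1, 107.5, 28.6]
tcp_rot: [-3.14, 0.008, 0.331]
contact_force: [-1.2, -0.1, 0.8]
grip_width: 69.1
finger_force: 0.0
```

```bash
python3 - <<'E'
from fit import *
from d import go
go(585,107.8,-26,.33)
a=save("scene","s7"); b=save("top","t7")
fit("carrier",[535,-185.4,.33],0,yaw=True)
fit("roller",[585,107.8,0],3)
cv2.imwrite("pics/s7c.png",np.hstack([cv2.resize(a[75:275,150:250,::-1],None,fx=3,fy=3),cv2.resize(b[110:310,240:370,::-1],None,fx=3,fy=3)]))
E
```

```text
t 31.73 pos [582.1 107.5  28.6] rot [-3.14   0.008  0.331] w 69.1 ff 0.0 off [0.027 0.006 0.455] rz 0.0001
carrier top [ 5.34644e+02 -1.84843e+02  3.33000e-01] 0.914
carrier scene [ 5.34587e+02 -1.85769e+02  3.25000e-01] 0.928
carrier both [ 5.34193e+02 -1.85311e+02  3.26000e-01] 0.92
roller scene [585.492 107.074   0.   ] 0.826
```

View pics/s7c.png

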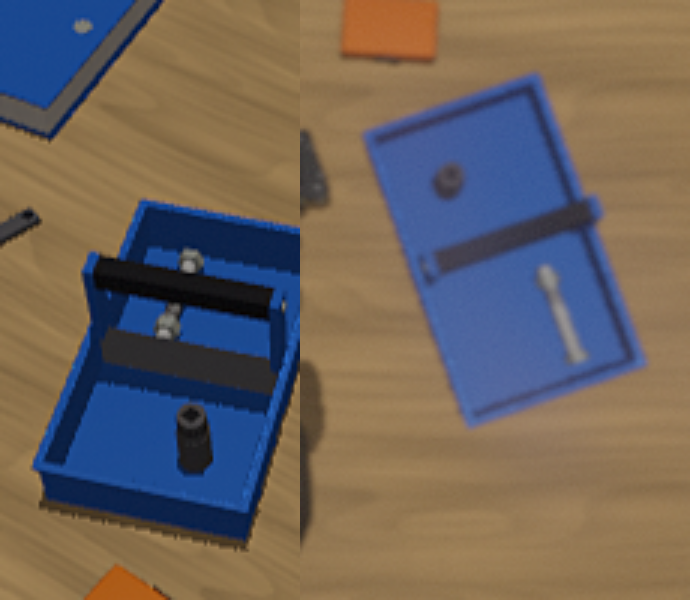

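Scene half: the bolt with nut lies on the near floor from (190,262) to (168,325), and the socket stands at (193,440). The top half agrees, bolt from (545,272) to (577,355) along the carrier's length. The carrier hasn't moved. Now the roller.

Emit:
send_rows(offset=[[0,0,0.2],[0,0,0.4],[0,0,0.45],[0,0,0.45]], delta_rot=[[0,0,0],[0,0,0],[0,0,0],[0,0,0]])

```text
time: 32.52
tool_pos: [585.3, 107.6, -21.1]
tcp_rot: [3.141, -0.0, 0.33]
contact_force: [0.1, -0.8, -0.5]
grip_width: 68.9
finger_force: 0.0
```

Emit:
send_rows(offset=[[0,0,0],[0,0,0],[0,0,0],[0,0,0],[0,0,0],[0,0,0]], delta_rot=[[0,0,0],[0,0,0],[0,0,0],[0,0,0],[0,0,0],[0,0,0]], grip=0)

```text
time: 33.28
tool_pos: [585.3, 107.8, -21.3]
tcp_rot: [3.141, -0.001, 0.33]
contact_force: [-0.2, 0.1, 6.4]
grip_width: 42.0
finger_force: 30.0
```

```bash
python3 d.py 585 107.8 -26 .33
```

```text
t 33.27 pos [585.3 107.8 -21.3] rot [ 3.141e+00 -1.000e-03  3.300e-01] w 42.0 ff 30.0 off [-0.002 -0.001  0.04 ] rz 0.0
```

Emit:
send_rows(offset=[[0,0,0],[0,0,-0.1],[0,0,-0.35],[0,0,-0.7],[0,0,-0.85],[0,0,-0.85]], delta_rot=[[0,0,0],[0,0,0],[0,0,0],[0,0,0],[0,0,0],[0,0,0]])

```text
time: 34.02
tool_pos: [586.0, 107.9, 82.1]
tcp_rot: [3.141, -0.003, 0.33]
contact_force: [-0.2, -1.4, -1.1]
grip_width: 41.3
finger_force: 30.0
```

Emit:
send_rows(offset=[[-0.2,0.1,0],[-0.5,0.23,0],[-0.895,0.42,0]], delta_rot=[[0,0,0],[0,0,0],[0,0,0]])

```text
time: 34.4
tool_pos: [498.3, 25.0, 79.0]
tcp_rot: [-3.141, 0.002, 0.332]
contact_force: [-0.5, -2.1, 0.5]
grip_width: 41.7
finger_force: 30.0
```

Emit:
send_rows(offset=[[-0.4,0.19,0],[-0.75,0.35,0],[-0.895,0.42,0],[-0.895,0.42,0]], delta_rot=[[0,0,0],[0,0,0],[0,0,0],[0,0,0]])

```text
time: 34.9
tool_pos: [413.2, -57.6, 79.6]
tcp_rot: [-3.14, 0.002, 0.328]
contact_force: [-0.3, 0.1, -0.6]
grip_width: 41.3
finger_force: 30.0
```

Emit:
send_rows(offset=[[0,0.2,0],[0,0.6,0],[0,0.9,0],[0,1,0],[0,1,0]], delta_rot=[[0,0,0],[0,0,0],[0,0,0],[0,0,0],[0,0,0]])

```text
time: 35.52
tool_pos: [453.4, -170.2, 79.7]
tcp_rot: [-3.14, 0.001, 0.33]
contact_force: [-0.5, 1.2, -0.7]
grip_width: 41.7
finger_force: 30.0
```

Emit:
send_rows(offset=[[0,0,0.15],[0,0,0.35],[0,0,0.55],[0,0,0.7],[0,0,0.78],[0,0,0.8],[0,0,0.8]], delta_rot=[[0,0,0],[0,0,0],[0,0,0],[0,0,0],[0,0,0],[0,0,0],[0,0,0]])

```text
time: 36.4
tool_pos: [453.7, -170.5, -15.3]
tcp_rot: [3.141, -0.0, 0.331]
contact_force: [0.0, 0.0, -0.4]
grip_width: 41.4
finger_force: 30.0
```

```bash
python3 d.py 453.5 -170.8 -20.3 .33
```

```text
t 36.4 pos [ 453.7 -170.5  -15.3] rot [ 3.141 -0.     0.331] w 41.4 ff 30.0 off [-0.002  0.002  0.042] rz 0.0001
```

Emit:
send_rows(offset=[[0,0,0.015],[0,0,0.03],[0,0,0.03]], delta_rot=[[0,0,0],[0,0,0],[0,0,0]])

```text
time: 36.78
tool_pos: [453.4, -170.8, -19.2]
tcp_rot: [3.141, -0.0, 0.33]
contact_force: [0.1, 0.0, -0.7]
grip_width: 41.5
finger_force: 30.0
```

Emit:
send_rows(offset=[[0,0,0.01],[0,0,0.015],[0,0,0.015]], delta_rot=[[0,0,0],[0,0,0],[0,0,0]])

```text
time: 37.15
tool_pos: [453.5, -170.8, -20.3]
tcp_rot: [3.141, -0.0, 0.33]
contact_force: [-1.7, 1.6, 8.2]
grip_width: 41.9
finger_force: 30.0
```

Emit:
send_rows(offset=[[0,0,0],[0,0,0],[0,0,0],[0,0,-0.15],[0,0,-0.45],[0,0,-0.9],[0,0,-0.95]], delta_rot=[[0,0,0],[0,0,0],[0,0,0],[0,0,0],[0,0,0],[0,0,0],[0,0,0]], grip=0.6)

```text
time: 38.02
tool_pos: [455.6, -171.9, 96.2]
tcp_rot: [3.136, -0.005, 0.33]
contact_force: [-0.1, 0.0, -0.8]
grip_width: 55.1
finger_force: 0.0
```

Emit:
send_rows(offset=[[0,0,-0.45],[0,0,-0.5],[0,0,-0.5]], delta_rot=[[0,0,0],[0,0,0],[0,0,0]])

```text
time: 38.4
tool_pos: [453.1, -170.5, 152.2]
tcp_rot: [-3.141, 0.001, 0.33]
contact_force: [0.1, 0.8, 0.3]
grip_width: 54.9
finger_force: 0.0
```

Emit:
send_rows(offset=[[0.1,0.05,0],[0.25,0.13,0],[0.4,0.22,0],[0.55,0.31,0],[0.6,0.333,0],[0.6,0.333,0],[0.6,0.333,0],[0.6,0.333,0]], delta_rot=[[0,0,-0.02],[0,0,-0.049],[0,0,-0.078],[0,0,-0.107],[0,0,-0.136],[0,0,-0.165],[0,0,-0.194],[0,0,-0.223]])

```text
time: 39.4
tool_pos: [533.4, -184.6, 150.2]
tcp_rot: [-3.138, -0.003, 1.737]
contact_force: [-0.3, -0.5, -0.8]
grip_width: 55.0
finger_force: 0.0
```

Emit:
send_rows(offset=[[0,0,0],[0,0,0],[0,0,0]], delta_rot=[[0,0,-0.02],[0,0,-0.027],[0,0,-0.027]])

```text
time: 39.78
tool_pos: [533.6, -184.7, 150.7]
tcp_rot: [-3.139, -0.003, 1.901]
contact_force: [-0.4, 0.6, 0.1]
grip_width: 54.9
finger_force: 0.0
```

```bash
python3 - <<'E'
from fit import *
from d import go
go(534.6,-185.3,99.5,.33+np.pi/2)
a=save("scene","s8")
fit("carrier",[534.6,-185.4,.33],0,yaw=True,cams=("scene",))
o=get_obs()["tool_pos"]
cv2.imwrite("pics/s8c.png",cv2.resize(a[70:270,130:390,::-1],None,fx=3,fy=3))
E
```

```text
t 39.77 pos [ 533.6 -184.7  150.7] rot [-3.139e+00 -3.000e-03  1.901e+00] w 54.9 ff 0.0 off [-0.008  0.008  0.427] rz -0.0
carrier scene [ 5.36132e+02 -1.85126e+02  3.25000e-01] 0.827
```

View pics/s8c.png

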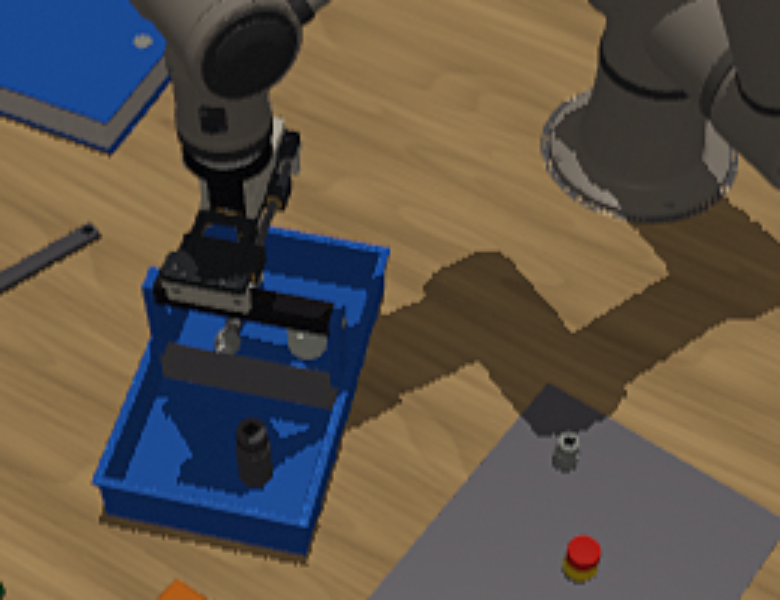

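The roller stands at (307,340) next to the bolt at (228,340) in the near compartment; the gripper is over the bar, closing across it. Descend and grip.

Emit:
send_rows(offset=[[-0.005,0.005,0.1],[-0.005,0.005,0.25],[-0.005,0.005,0.38],[-0.005,0.005,0.427],[-0.005,0.005,0.427]], delta_rot=[[0,0,0],[0,0,0],[0,0,0],[0,0,0],[0,0,0]])

```text
time: 40.5
tool_pos: [535.1, -185.5, 101.3]
tcp_rot: [-3.141, -0.0, 1.901]
contact_force: [0.1, 0.8, -0.2]
grip_width: 55.3
finger_force: 0.0
```

Emit:
send_rows(offset=[[0,0,0],[0,0,0],[0,0,0],[0,0,0],[0,0,0],[0,0,0],[0,0,0]], delta_rot=[[0,0,0],[0,0,0],[0,0,0],[0,0,0],[0,0,0],[0,0,0],[0,0,0]], grip=0)

```text
time: 41.38
tool_pos: [535.6, -185.5, 102.0]
tcp_rot: [3.141, 0.0, 1.901]
contact_force: [1.2, 0.6, 2.3]
grip_width: 21.8
finger_force: 30.0
```

Emit:
send_rows(offset=[[0,0,-0.01],[0,0,-0.03],[0,0,-0.06],[0,0,-0.11],[0,0,-0.17],[0,0,-0.23],[0,0,-0.29],[0,0,-0.35]], delta_rot=[[0,0,0],[0,0,0],[0,0,0],[0,0,0],[0,0,0],[0,0,0],[0,0,0],[0,0,0]])

```text
time: 42.38
tool_pos: [535.3, -185.5, 144.3]
tcp_rot: [3.141, 0.0, 1.901]
contact_force: [1.7, -0.2, -6.9]
grip_width: 21.7
finger_force: 30.0
```

Emit:
send_rows(offset=[[0,0,-0.06],[0,0,-0.13],[0,0,-0.2],[0,0,-0.27],[0,0,-0.34],[0,0,-0.41],[0,0,-0.46],[0,0,-0.49]], delta_rot=[[0,0,0],[0,0,0],[0,0,0],[0,0,0],[0,0,0],[0,0,0],[0,0,0],[0,0,0]])

```text
time: 43.38
tool_pos: [535.3, -185.6, 202.9]
tcp_rot: [3.141, 0.0, 1.901]
contact_force: [0.1, 0.7, -7.3]
grip_width: 22.0
finger_force: 30.0
```

Emit:
send_rows(offset=[[0,0,0],[0,0,0],[0,0,0],[0,0,0]], delta_rot=[[0,0,0],[0,0,0],[0,0,0],[0,0,0]])

```text
time: 43.88
tool_pos: [535.2, -185.5, 202.3]
tcp_rot: [-3.141, -0.0, 1.901]
contact_force: [-0.2, 0.7, -7.0]
grip_width: 21.9
finger_force: 30.0
```

```bash
python3 - <<'E'
from fit import *
from d import go
go(535,-185.3,202,.33+np.pi/2)
a=save("scene","s9")
for z in(80,90,100,110): print(z); fit("carrier",[535,-185.4,.33],z,yaw=True,cams=("scene",))
cv2.imwrite("pics/s9c.png",cv2.resize(a[50:250,130:390,::-1],None,fx=3,fy=3))
E
```

```text
t 43.88 pos [ 535.2 -185.5  202.3] rot [-3.141 -0.     1.901] w 21.9 ff 30.0 off [ 0.002 -0.001  0.002] rz 0.0
80
carrier scene [ 5.25001e+02 -1.92904e+02  3.11000e-01] 0.77
90
carrier scene [ 5.29653e+02 -1.88457e+02  3.22000e-01] 0.778
100
carrier scene [ 5.33954e+02 -1.84971e+02  3.28000e-01] 0.785
110
carrier scene [ 5.39254e+02 -1.81105e+02  3.30000e-01] 0.788
```

View pics/s9c.png

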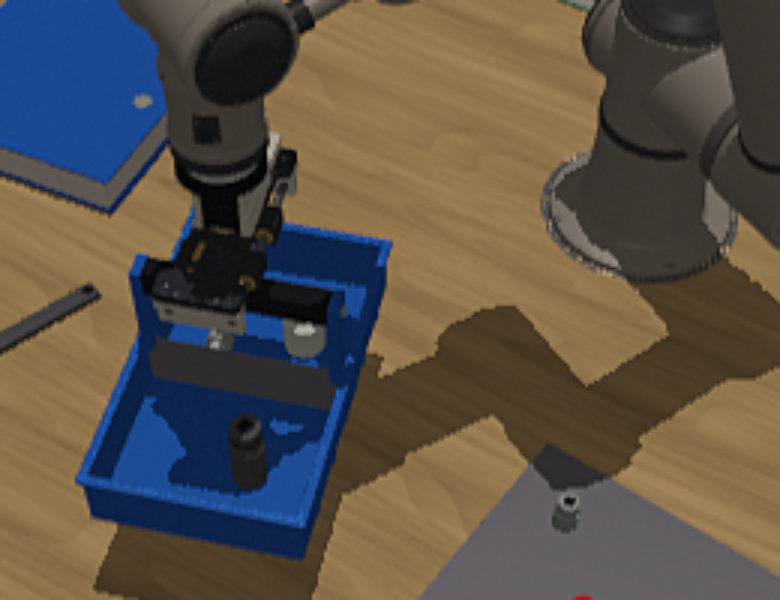

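The carrier hangs level about 100 mm up, with the socket at (247,450), bolt at (218,338) and roller at (305,338) inside. Hold for over two seconds.

Emit:
send_rows(offset=[[0,0,0],[0,0,0],[0,0,0],[0,0,0],[0,0,0],[0,0,0],[0,0,0],[0,0,0]], delta_rot=[[0,0,0],[0,0,0],[0,0,0],[0,0,0],[0,0,0],[0,0,0],[0,0,0],[0,0,0]])

```text
time: 45.12
tool_pos: [535.3, -185.5, 202.5]
tcp_rot: [-3.142, 0.0, 1.901]
contact_force: [0.0, 0.6, -7.5]
grip_width: 21.6
finger_force: 30.0
```

Emit:
send_rows(offset=[[0,0,0],[0,0,0],[0,0,0],[0,0,0],[0,0,0],[0,0,0],[0,0,0],[0,0,0]], delta_rot=[[0,0,0],[0,0,0],[0,0,0],[0,0,0],[0,0,0],[0,0,0],[0,0,0],[0,0,0]])

```text
time: 46.12
tool_pos: [535.3, -185.5, 202.5]
tcp_rot: [-3.142, 0.0, 1.901]
contact_force: [-0.6, -0.2, -7.5]
grip_width: 21.9
finger_force: 30.0
```

Emit:
send_rows(offset=[[0,0,0],[0,0,0],[0,0,0],[0,0,0]], delta_rot=[[0,0,0],[0,0,0],[0,0,0],[0,0,0]])

```text
time: 46.62
tool_pos: [535.3, -185.5, 202.4]
tcp_rot: [-3.142, 0.0, 1.901]
contact_force: [0.1, -0.1, -6.4]
grip_width: 21.5
finger_force: 30.0
```

```bash
python3 -c "
from d import *
go(535.2,-185.5,202.3); print(ticket.close_job())"
```

```text
t 46.62 pos [ 535.3 -185.5  202.4] rot [-3.142  0.     1.901] w 21.5 ff 30.0 off [ 0.    -0.     0.001] rz None
the job is handed in; nothing more can be done
None
```

The carrier is packed (socket in one compartment, bolt with nut and roller in the other); I lifted it level about 10 cm by its handle, held it still for over two seconds, and handed the job in at 46.6 s still holding it.

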